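Load the cigar tray and hang its lift-off gate

TASK

First lay the loose cigar from the right bay flat and lengthwise in the empty bay of the wooden tray. Then lift the gate out of its stand and, holding it well open to the tray, lower it so that both knuckles drop fully home on the tray's two hinge pins; only then swing it shut and turn the brass keeper fully across it. Leave the other things on the bench where they are.

Things in the scene. Friction and masses are not known exactly. Their poses are not given: they have to be found in the camera images.
- tray: Fixed open-topped wooden tray in the left bay, 128 (x) by 200 (y) mm, walls 66 mm high, 9 mm thick. Origin under its centre on the bench, z up. Its -y end is open: there the gate belongs. Outside its near (-x) corner of that end, a post 112 mm high carries two brass hinge pins, one above the other. A strip 42 mm high at x = 22 to 27 mm parts a full far lane from the wide empty bay.
- tray_bay (a point): Middle of the floor of the tray's empty bay, 12 mm above the tray's origin. The bay is 77 mm wide (x, from -55 to 22 mm in the tray's frame) and 191 mm long (y); fingers must not open wider than that over their backs while in it. The walls rise 54 mm above this floor.
- pin_low_seat (a point): On the axis of the lower hinge pin, at its foot on the brass disc (19 mm wide, 5 mm thick, below this point) where the lower knuckle comes to rest; 74 mm to -x and 107.5 mm to -y of the tray's origin, 22 mm up. The pin stands up 20 mm from here: 8.2 mm thick, its last 6 mm a cone.
- pin_high_seat (a point): The same for the upper hinge pin, 66 mm straight above the lower seat; same pin, same disc. A knuckle that is to go onto the lower pin has to come in sideways between the two pins: lifted by 22 to 45 mm above its seat.
- gate: Loose lift-off gate, about 0.16 kg: wooden board 122 wide, 12 thick, 100 mm high, two brass knuckles on one upright edge; starts in the stand. Origin on the knuckle axis, level with the board's underside; z up, x across the board (x = 14 to 136 mm), -y its outer face with a dark batten. Hung: origin 12 mm above the bench. Shut: its x along the tray's x; opens clockwise seen from above.
- knuckle_low (a point): Centre of the lower end of the lower knuckle: a tube 20 mm outside, 11.8 mm bore, 14 mm long, 10 mm above the gate's origin. The pins have 1.8 mm play all round in the bores, so that the hung gate may lean by about 0.06 rad.
- knuckle_high (a point): Centre of the lower end of the upper knuckle, same size, 76 mm above the gate's origin (66 mm above the lower one).
- gate_top (a point): Middle of the gate's top edge, 75 mm from the knuckle axis and 100 mm above the gate's underside, over the centre of the board: pinch the 12 mm thickness (gate's y) here.
- gate_stand: Fixed slotted wooden stand in the right bay, 90 (x) by 60 (y) mm; origin under its centre, slot along its x, 16 mm wide and 28 mm deep, slot floor 10 mm and cheeks 38 mm above the bench. Between this bay and the tray's runs a bench partition 51 mm high; the ledge behind both bays is 135 mm high, with cigars on it up to 180 mm.
- cigar: The one loose cigar in the right bay, lying flat on the bench: 145 mm long (its x), 22 mm thick. Its y and z turn as it rolls.
- cigar_mid (a point): Centre of that cigar (mid-length, on its axis), about 11 mm above what it lies on.
- keeper (a joint): Angle of the brass turn hook (keeper) at the tray's far corner beside the gate's free end, rad. 0 (hard stop) = hook across the outer face of the shut gate; up to 1.8 = swung out, away from the tray. Upright axis, growing counter-clockwise seen from above, light friction (0.02 N m), stays where it is left. Starts swung out.
- keeper_handle (a point): Middle of the keeper's upright wooden handle, 16 mm thick and 34 mm high; 28.5 mm from the pivot axis (to the tray's -y at joint value 0, to its +x at 1.57), 132 mm above the bench.
- keeper_pivot (a point): On the keeper's turning axis (upright), 55 mm above the bench; fixed to the tray, 72 mm to +x and 92 mm to -y of its origin.
- gum_pot: Bystander: cream stoneware pot, 55 mm wide, 49 mm high, beside the bench's partition, left bay, towards the back; origin at its underside.
- torch_lighter: Bystander: black torch lighter, 120 mm long, left of the tray; origin at its underside.
- ring_gauge: Bystander: flat hardwood ring gauge, 150 mm long, left of the tray; origin at its underside.
- cap_punch: Bystander: small pale turned punch standing upright, 60 mm high, beside the bench's partition, right bay, at the back; origin at its underside.
- rule_wood: Bystander: boxwood rule, 200 mm long, at the back of the right bay; origin at its underside.
- scrap_tin: Bystander: round grey tin, 69 mm wide, 34 mm high, beside the bench's partition, right bay, at the front; origin at its underside.

How it is judged (in metres and radians):
On the way, in this order (a step that is already met when the one before it is completed fails the run):
1. the cigar lies in the tray's empty bay (x of cigar_mid in the frame of tray between -0.05 and 0.018 m and y of cigar_mid in the frame of tray between -0.03 and 0.023 m and z of cigar_mid in the frame of tray below 0.032 m and angle between the x axis of cigar and the y axis of tray, either way round below 0.4 rad), for 0.2 s.
2. the gate hangs with both knuckles home on their pins, at least 20 degrees open (distance between knuckle_low and pin_low_seat below 0.006 m and distance between knuckle_high and pin_high_seat below 0.006 m and angle between gate's own z axis and vertical below 0.1 rad and angle between the x axis of gate and the x axis of tray, either way round above 0.35 rad), for 0.2 s.
3. the hung gate is swung shut while the keeper is still open (distance between knuckle_low and pin_low_seat below 0.006 m and distance between knuckle_high and pin_high_seat below 0.006 m and angle between gate's own z axis and vertical below 0.1 rad and angle between the x axis of gate and the x axis of tray, either way round below 0.1 rad and x of gate_top in the frame of tray above -0.02 m and value of joint keeper above 0.3 rad), for 0.1 s.
4. the keeper is turned across the shut gate (distance between knuckle_low and pin_low_seat below 0.006 m and distance between knuckle_high and pin_high_seat below 0.006 m and angle between gate's own z axis and vertical below 0.1 rad and angle between the x axis of gate and the x axis of tray, either way round below 0.1 rad and x of gate_top in the frame of tray above -0.02 m and value of joint keeper below 0.25 rad), for 0.2 s.
At the end, for the whole second after the job is handed in: The cigar lies on the floor of the tray's wide bay, lengthwise within 0.4 rad; both knuckles of the gate rest on their seats (within 6 mm), gate upright within 0.1 rad and shut within 0.1 rad; the keeper stands within 0.25 rad of fully across; gate and cigar at rest (all of step 1 and all of step 4 and linear speed of each of gate, cigar below 0.02 m/s); the robot touches nothing.
It fails at once if a bystander is moved by more than 30 mm (distance of any of gum_pot, torch_lighter, ring_gauge, cap_punch, rule_wood, scrap_tin from where it was at the start of the episode above 0.03 m).
It also fails if it takes over 72 s, if anything falls off the work surface, if the arm or the gripper's body presses on something with over 40 N, if the wrist force passes 120 N, or if a joint passes its speed limit or range.

ROBOT

A 7-joint arm with a two-finger parallel gripper is mounted at the origin on a cart in front of the work surface, level with it; the furniture and walls round the work are solid. World frame = base frame: x ahead of the robot, y to its left, z up, the work surface at z = 0. Lengths are in mm, angles in rad, forces in N, time in s.
With the tool pointing down it reaches from about 400 to 850 mm from the base axis. Payload 4.5 kg.
Tool frame: the origin (TCP) lies at the very end of the fingers, on their centre line; the grasp point (between the pads) lies behind it (bot.grip_depth is the z of the grasp point in the tool frame, in mm); z points along the fingers, y is the line along which they close (so a half turn about z gives the same grasp; the last joint's range is limited). The gripper opens to 88 mm and grips with 3 to 60 N. Pads are 18 mm wide; open, the fingers measure 123 mm over their backs; the gripper's body (75 mm by 187 mm) begins 45 mm behind the grasp point.
Start: joints at [-1.286, 0.689, -0.195, 1.565, 0.157, 0.902, -0.215], TCP at [155.091, 605.475, 238.743] pointing down, gripper open.
Joint ranges: [-3.01, 3.01], [-0.46, 2.08], [-1.47, 1.51], [0.13, 2.56], [-1, 4.14], [0.04, 2.09], [-2.66, 2.66]. Speed limits (rad/s): [2.57, 2.57, 3.14, 3.14, 3.14, 3.14, 3.14].

INTERFACE

Orientations are given as a unit quaternion [w, x, y, z].
In Python, from cell import bot gives the robot as it stands.
- The arm moves only by the tool play_rows, never from a script. Its argument "rows" is a list of rows, each a list of 7 numbers: the shift along the tool's x, y, z each as a share of 15 cm, from -1 to 1, then the turn, a rotation vector about the tool's x, y, z each as a share of 0.5 rad, from -1 to 1, then the opening, from 0 (shut) to 1 (fully open). In form: [[dx, dy, dz, rx, ry, rz, hand], ...]. A call has 1 to 5 rows; each row is the pose to reach, as a shift and turn from the pose commanded when the call began, along the tool's axes at that moment; what a row does not reach only later rows make up. A row lasts 1/8 s, in which the tool goes at most 62.5 mm and 10.7 degrees, less where a joint would pass 70% of its speed; a pose out of reach is approached as far as the arm can. A call with a number of a shift or a turn outside -1 to 1 is refused whole. A call with a gripper value outside its range is refused whole. The fingers move at their own pace and stop on an object; the grip force is fixed at half the most. Time passes only in rows, so rows that repeat a pose let the fingers close. It gives the time, the measured TCP pose, the force, the opening and the grip force at its end, in the units of the state.
- bot.state(): the state, without advancing time (a new reading comes with each control period).
- bot.capture(name): name is "scene" or "top" or "wrist"; returns a dict with "img" (420x560x3 uint8, red, green, blue), "fx", "fy", "cx", "cy" (pixels), "position" and "rotation" of the camera in the world. Camera axes: x right, y down, z forward; pixel columns grow to the right and rows downward; lengths in mm; the calibration is good to about 2 mm. The wrist camera is an equidistant fisheye: a pixel r from the principal point sees the ray r / f radians off the axis. A picture is of the moment at which its call begins. There is no depth.
- bot.close_job(): hands the job in; it is judged then, once.
Trained networks look in the newest picture that a camera, given by its name, has taken for a name from the list of things; names that differ only in an ending like _2 or _b are one class to them, and where a whole thing is asked for, a point or a joint stands for the part that bears it (a point fixed in the world has none). Each returns a list of dicts, best first, with "confidence" (0 to 1); they miss things now and then, are a little off and sometimes report something else, mostly with a low value. They report only what shows in the picture. A call takes as long as a camera call.
- bot.spot_in(camera, name): "point" ([x, y, z] in mm, in world coordinates, good to about 4 mm: the middle of the surface that is visible of it).
- bot.silhouettes(camera, name): "region" (420x560 bool, what is visible of it).
- bot.spot_point(camera, name): "point" ([x, y, z] in mm, in world coordinates, good to about 4 mm: a listed point, or the origin of a listed thing).
The state is a dict: "time": time; "joint_pos": joint angles; "joint_vel": joint speeds; "tau": joint torques, N m; "eef_pos": TCP position; "eef_rot": TCP orientation; "wrist_force": force on the tool from outside, world axes, zero at the start; "ft_torque": the same for the moment, N m; "gripper_width": finger opening in mm; "grip_force": force on a finger pad.
Only numpy, scipy, OpenCV 4.12 (cv2) and the standard library are available. Lean on these libraries where they do the work, as an engineer would, in place of code of your own. Each camera call takes 0.05 s, during which the arm holds its last target. There are 200 camera calls.

## Working session

There is one attempt and no reset: what is moved stays moved. The work goes in short steps, Python scripts to look and compute and a tool call to move; the robot and the scene stay as the last step left them, time stands still between calls to the robot, and variables do not carry over. Pictures are saved under pics/ and viewed, at most 15 in all, crops included, and the job is handed in when it is done.

Besides the shell and the picture viewer there is one more tool, called after "Emit:" by a JSON object that holds its "method" and its "body", one argument or row to a line. play_rows: Moves the arm, as the interface text tells. Shift numbers are shares of 15 cm and turn numbers shares of 0.5 rad, none past 1 either way. Its arguments: {"type":"object","properties":{"rows":{"type":"array"}},"required":["rows"]}

```bash
mkdir -p pics; cat > h.py <<'E'
from cell import bot
import numpy as np, cv2
from scipy.spatial.transform import Rotation as R
def q2R(q): return R.from_quat([q[1],q[2],q[3],q[0]])
def st():
    s=bot.state(); print('t',round(s['time'],2),'p',np.round(s['eef_pos'],1),'q',np.round(s['eef_rot'],4),'w',round(s['gripper_width'],1),'gf',np.round(s['grip_force'],1),'F',np.round(s['wrist_force'],1)); return s
def snap(c,n):
    d=bot.capture(c); cv2.imwrite('pics/'+n+'.png',d['img'][:,:,::-1]); return d
def pts(c,names,f=None):
    f=f or bot.spot_point
    for n in names:
        r=f(c,n)
        print(c,n,[(np.round(x['point']).tolist(),round(x['confidence'],2)) for x in r[:2]])
def ray(d,u,v):  # pinhole ray
    return np.array(d['rotation'])@np.array([(u-d['cx'])/d['fx'],(v-d['cy'])/d['fy'],1])
def onz(d,u,v,z):
    r=ray(d,u,v); p=np.array(d['position']); return p+r*(z-p[2])/r[2]
def proj(d,P):
    q=np.array(d['rotation']).T@(np.array(P,float)-d['position']); return d['fx']*q[0]/q[2]+d['cx'],d['fy']*q[1]/q[2]+d['cy']
def share(goal_p,goal_yaw=None):
    """shares from the current measured pose to a goal TCP pos, in tool axes"""
    s=bot.state(); return np.round(q2R(s['eef_rot']).inv().apply(np.array(goal_p)-s['eef_pos'])/150,3)
E
python3 - <<'E'
from h import *
s=st(); print(q2R(s['eef_rot']).as_matrix().round(3), bot.grip_depth)
for c in ['scene','top']:
    d=snap(c,c+'0'); print(c,np.round(d['position']))
    pts(c,['tray','tray_bay','pin_low_seat','pin_high_seat','gate','knuckle_low','knuckle_high','gate_top','gate_stand','cigar','cigar_mid','keeper_handle','keeper_pivot'])
E
```

```text
t 0.0 p [155.  604.8 237.9] q [-0.000e+00  1.250e-01  9.922e-01 -9.000e-04] w 88.3 gf 0.0 F [ 0.3 -1.3  0.4]
[[-0.969  0.248 -0.   ]
 [ 0.248  0.969 -0.002]
 [-0.    -0.002 -1.   ]] -18.700000000000003
scene [-387. -503.  806.]
scene tray [([620.0, 320.0, 131.0], 0.73), ([507.0, 412.0, 2.0], 0.55)]
scene tray_bay [([487.0, 406.0, 14.0], 0.64), ([616.0, -265.0, 0.0], 0.28)]
scene pin_low_seat [([442.0, 297.0, 23.0], 0.92)]
scene pin_high_seat [([438.0, 298.0, 86.0], 0.69), ([507.0, -272.0, 13.0], 0.31)]
scene gate [([506.0, -273.0, 11.0], 0.76), ([576.0, 120.0, -1.0], 0.61)]
scene knuckle_low [([506.0, -273.0, 22.0], 0.69), ([606.0, 9.0, -1.0], 0.49)]
scene knuckle_high []
scene gate_top [([485.0, -341.0, 109.0], 0.66), ([419.0, -9.0, -3.0], 0.33)]
scene gate_stand [([483.0, -349.0, -4.0], 0.8)]
scene cigar [([506.0, -144.0, 2.0], 0.54)]
scene cigar_mid [([506.0, -147.0, 10.0], 0.52)]
scene keeper_handle [([618.0, 320.0, 128.0], 0.51)]
scene keeper_pivot [([589.0, 330.0, 56.0], 0.7)]
top [ 214.  142. 1670.]
top tray [([509.0, 410.0, -2.0], 0.92), ([506.0, -274.0, 19.0], 0.21)]
top tray_bay [([488.0, 410.0, 15.0], 0.59)]
top pin_low_seat [([437.0, 294.0, 22.0], 0.62)]
top pin_high_seat [([443.0, 296.0, 90.0], 0.93)]
top gate [([508.0, -274.0, 9.0], 0.69)]
top knuckle_low [([507.0, -271.0, 20.0], 0.88)]
top knuckle_high [([506.0, -271.0, 90.0], 0.63)]
top gate_top [([482.0, -346.0, 109.0], 0.83), ([505.0, -268.0, 11.0], 0.65)]
top gate_stand [([486.0, -348.0, 0.0], 0.68)]
top cigar []
top cigar_mid [([506.0, -143.0, 6.0], 0.45)]
top keeper_handle [([613.0, 326.0, 134.0], 0.54), ([416.0, 615.0, 2.0], 0.15)]
top keeper_pivot [([584.0, 324.0, 56.0], 0.69)]
```

View pics/scene0.png

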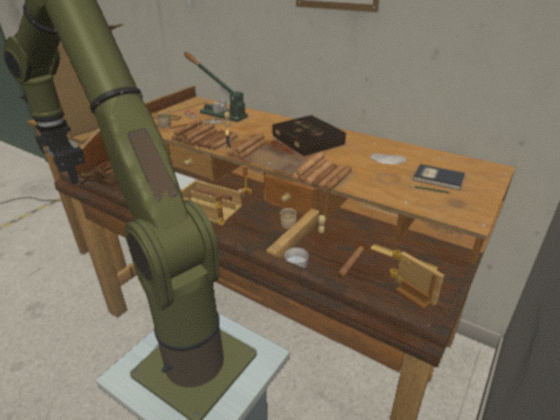

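View pics/top0.png

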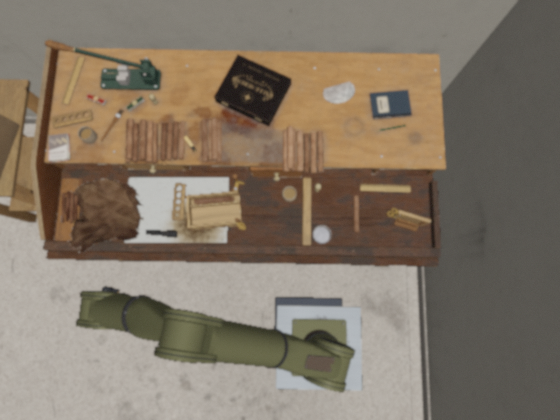

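The scene view shows the tray at about (213,200), the cigar at (352,262) and the gate in its stand at (415,275). In the top view they are at (215,212), (356,213) and (407,216), which matches the network positions. Next I'll measure the axes.

```bash
python3 - <<'E'
from h import *
for c in ['top','scene']:
    d=bot.capture(c)
    for n,z in [('cigar',11),('gate',100),('tray',60)]:
        r=bot.silhouettes(c,n)
        for x in r[:2]:
            m=x['region'].astype(np.uint8); v,u=np.nonzero(m)
            P=np.array([onz(d,a,b,z)[:2] for a,b in zip(u,v)]).astype(np.float32)
            (cx,cy),(w,h),a=cv2.minAreaRect(P)
            print(c,n,round(x['confidence'],2),len(u),np.round([cx,cy,w,h,a],1),P.mean(0).round(1))
    pts(c,['cigar_mid','gate_top','pin_high_seat','keeper_pivot','knuckle_high','tray_bay'])
E
```

```text
Traceback (most recent call last):
  File "h.py", line 17, in onz
    r=ray(d,u,v); p=np.array(d['position']); return p+r*(z-p[2])/r[2]
  File "h.py", line 15, in ray
    return np.array(d['rotation'])@np.array([(u-d['cx'])/d['fx'],(v-d['cy'])/d['fy'],1])
           ~~~~~~~~~~~~~~~~~~~~~~~^~~~~~~~~~~~~~~~~~~~~~~~~~~~~~~~~~~~~~~~~~~~~~~~~~~~~~
ValueError: matmul: Input operand 1 has a mismatch in its core dimension 0, with gufunc signature (n?,k),(k,m?)->(n?,m?) (size 3 is different from 4)
```

Rotation is a quaternion.

```bash
sed -i "s/np.array(d\['rotation'\])/q2R(d['rotation']).as_matrix()/" h.py; python3 - <<'E'
from h import *
for c in ['top','scene']:
    d=bot.capture(c)
    for n,z in [('cigar',11),('gate',100),('tray',60)]:
        r=bot.silhouettes(c,n)
        for x in r[:2]:
            m=x['region'].astype(np.uint8); v,u=np.nonzero(m)
            P=np.array([onz(d,a,b,z)[:2] for a,b in zip(u,v)]).astype(np.float32)
            (cx,cy),(w,h),a=cv2.minAreaRect(P)
            print(c,n,round(x['confidence'],2),len(u),np.round([cx,cy,w,h,a],1),P.mean(0).round(1))
    pts(c,['cigar_mid','gate_top','pin_high_seat','keeper_pivot','knuckle_high','tray_bay'])
E
```

```text
top cigar 0.76 177 [ 506.  -144.8   15.9  144.    89.1] [ 504.1 -144.8]
top cigar 0.29 183 [ 468.1 -339.9   93.8   31.2   74. ] [ 467.5 -340.4]
top gate 0.72 320 [ 482.9 -321.9  153.3   35.1   75. ] [ 482.6 -320.4]
top tray 0.67 1980 [529.1 404.4 213.9 221.5   4.6] [504.3 403.6]
top cigar_mid [([507.0, -144.0, 7.0], 0.45)]
top gate_top [([484.0, -346.0, 108.0], 0.64)]
top pin_high_seat [([444.0, 298.0, 88.0], 0.56), ([482.0, -342.0, -3.0], 0.34)]
top keeper_pivot [([582.0, 327.0, 54.0], 0.77)]
top knuckle_high [([615.0, 324.0, 136.0], 0.73), ([509.0, -269.0, 86.0], 0.71)]
top tray_bay [([488.0, 406.0, 13.0], 0.8), ([418.0, 615.0, 5.0], 0.35)]
scene cigar 0.55 294 [ 505.5 -143.8  163.3   26.7    0.8] [ 499.7 -145. ]
scene gate 0.91 1342 [ 445.8 -340.9  182.   107.5   71.5] [ 448.1 -347.6]
scene tray 0.57 1813 [559.6 352.  324.6 297.6  65.5] [511.8 371.5]
scene cigar_mid [([489.0, 406.0, 14.0], 0.75), ([507.0, -145.0, 10.0], 0.49)]
scene gate_top [([488.0, -344.0, 111.0], 0.62), ([505.0, -272.0, 21.0], 0.4)]
scene pin_high_seat [([441.0, 296.0, 85.0], 0.63)]
scene keeper_pivot [([584.0, 328.0, 51.0], 0.92)]
scene knuckle_high [([606.0, 7.0, -0.0], 0.64), ([508.0, -274.0, 81.0], 0.56)]
scene tray_bay [([487.0, 409.0, 14.0], 0.57)]
```

Emit:
{"method": "play_rows", "body": {
  "rows": [
    [-0.97,-0.715,0,0,0,-0.5,0.7],
    [-0.97,-0.715,0,0,0,-0.5,0.7],
    [-0.97,-0.715,0,0,0,-0.5,0.7],
    [-0.97,-0.715,0,0,0,-0.5,0.7]
  ]
}}

```text
time: 3.0
eef_pos: [273.8, 460.9, 238.7]
eef_rot: [0.001, 0.005, 1.0, -0.002]
wrist_force: [-0.6, 0.3, 0.1]
gripper_width: 61.8
grip_force: 0.0
```

Emit:
{"method": "play_rows", "body": {
  "rows": [
    [-0.8,-1,0,0,0,0,0.7],
    [-0.8,-1,0,0,0,0,0.7],
    [-0.8,-1,0,0,0,0,0.7],
    [-0.8,-1,0,0,0,0,0.7]
  ]
}}

```text
time: 3.5
eef_pos: [392.5, 311.6, 238.6]
eef_rot: [0.001, 0.005, 1.0, -0.001]
wrist_force: [-0.5, 0.4, 1.1]
gripper_width: 61.9
grip_force: 0.0
```

Emit:
{"method": "play_rows", "body": {
  "rows": [
    [-0.77,-1,0,0,0,0,0.7],
    [-0.77,-1,0,0,0,0,0.7],
    [-0.77,-1,0,0,0,0,0.7],
    [-0.77,-1,0,0,0,0,0.7]
  ]
}}

```text
time: 4.0
eef_pos: [507.6, 161.7, 238.5]
eef_rot: [0.001, 0.004, 1.0, -0.001]
wrist_force: [-1.0, 0.5, 0.6]
gripper_width: 61.4
grip_force: 0.0
```

Emit:
{"method": "play_rows", "body": {
  "rows": [
    [0,-1,0,0,0,0,0.7],
    [0,-1,0,0,0,0,0.7],
    [0,-1,0,0,0,0,0.7],
    [0,-1,0,0,0,0,0.7]
  ]
}}

```text
time: 4.5
eef_pos: [504.6, 15.8, 238.8]
eef_rot: [0.0, 0.001, 1.0, 0.0]
wrist_force: [-0.7, -0.2, -0.2]
gripper_width: 62.0
grip_force: 0.0
```

Emit:
{"method": "play_rows", "body": {
  "rows": [
    [0,-1,0,0,0,0,0.6],
    [0,-1,0,0,0,0,0.6],
    [0,-1,0,0,0,0,0.6],
    [0,-1,0,0,0,0,0.6]
  ]
}}

```text
time: 5.0
eef_pos: [505.4, -133.4, 238.7]
eef_rot: [0.0, 0.0, 1.0, 0.001]
wrist_force: [-0.5, 1.7, -0.4]
gripper_width: 52.8
grip_force: 0.0
```

```bash
python3 - <<'E'
from h import *
st(); d=snap('wrist','w1'); print(np.round(d['position']),q2R(d['rotation']).as_matrix().round(2).tolist(),d['fx'],d['cx'],d['cy'])
pts('wrist',['cigar_mid','gate_top','knuckle_high','knuckle_low'])
E
```

```text
t 5.0 p [ 505.4 -133.4  238.7] q [5.e-04 4.e-04 1.e+00 6.e-04] w 52.8 gf 0.0 F [-0.5  1.7 -0.4]
[ 438. -134.  385.] [[0.0, 0.96, 0.26], [1.0, -0.0, 0.0], [0.0, 0.26, -0.96]] 325.19226210127806 278.26279589222975 205.42910572115582
wrist cigar_mid [([504.0, -143.0, 10.0], 0.63), ([420.0, -12.0, -2.0], 0.18)]
wrist gate_top [([481.0, -342.0, 108.0], 0.94), ([504.0, -269.0, 17.0], 0.44)]
wrist knuckle_high [([507.0, -269.0, 85.0], 0.89), ([503.0, -270.0, 9.0], 0.71)]
wrist knuckle_low [([504.0, -274.0, 16.0], 0.7), ([605.0, 10.0, -4.0], 0.37)]
```

Emit:
{"method": "play_rows", "body": {
  "rows": [
    [0,-0.07,0.867,0,0,0,0.6],
    [0,-0.07,0.867,0,0,0,0.6],
    [0,-0.07,0.867,0,0,0,0.6]
  ]
}}

```text
time: 5.62
eef_pos: [501.8, -143.5, 105.5]
eef_rot: [-0.004, -0.001, 1.0, 0.001]
wrist_force: [-0.1, -0.3, -0.1]
gripper_width: 53.2
grip_force: 0.0
```

Emit:
{"method": "play_rows", "body": {
  "rows": [
    [0,0,0.36,0,0,0,0.6],
    [0,0,0.693,0,0,0,0.6],
    [0,0,0.693,0,0,0,0.6]
  ]
}}

```text
time: 6.0
eef_pos: [505.4, -143.9, 4.3]
eef_rot: [-0.0, -0.001, 1.0, 0.0]
wrist_force: [-0.9, -0.6, 1.7]
gripper_width: 52.7
grip_force: 0.0
```

Emit:
{"method": "play_rows", "body": {
  "rows": [
    [0,0,0,0,0,0,0],
    [0,0,0,0,0,0,0],
    [0,0,0,0,0,0,0],
    [0,0,0,0,0,0,0]
  ]
}}

```text
time: 6.5
eef_pos: [505.0, -145.5, 5.8]
eef_rot: [0.001, 0.001, 1.0, -0.0]
wrist_force: [-0.2, -0.3, 7.9]
gripper_width: 20.2
grip_force: 30.0
```

Emit:
{"method": "play_rows", "body": {
  "rows": [
    [0,0,-0.4,0,0,0,0],
    [0,0,-0.8,0,0,0,0],
    [0,0,-1,0,0,0,0],
    [0,0,-1,0,0,0,0]
  ]
}}

```text
time: 7.0
eef_pos: [505.8, -145.7, 157.0]
eef_rot: [0.002, 0.001, 1.0, -0.0]
wrist_force: [1.0, -1.2, -0.8]
gripper_width: 19.9
grip_force: 30.0
```

Emit:
{"method": "play_rows", "body": {
  "rows": [
    [0,1,-0.4,0,0,0,0],
    [0,1,-0.4,0,0,0,0],
    [0,1,-0.4,0,0,0,0],
    [0,1,-0.4,0,0,0,0]
  ]
}}

```text
time: 7.5
eef_pos: [504.5, 8.4, 214.6]
eef_rot: [0.0, -0.003, 1.0, 0.001]
wrist_force: [-0.6, -1.3, -1.8]
gripper_width: 20.5
grip_force: 30.0
```

Emit:
{"method": "play_rows", "body": {
  "rows": [
    [0,1,0,0,0,0,0],
    [0,1,0,0,0,0,0],
    [0,1,0,0,0,0,0],
    [0,1,0,0,0,0,0]
  ]
}}

```text
time: 8.0
eef_pos: [504.1, 155.3, 213.3]
eef_rot: [-0.001, -0.001, 1.0, -0.0]
wrist_force: [0.3, -0.5, 0.3]
gripper_width: 19.7
grip_force: 30.0
```

Emit:
{"method": "play_rows", "body": {
  "rows": [
    [0,1,0,0,0,0.989,0],
    [0,1,0,0,0,0.989,0],
    [0,1,0,0,0,0.989,0],
    [0,1,0,0,0,0.989,0]
  ]
}}

```text
time: 8.5
eef_pos: [504.9, 303.9, 213.6]
eef_rot: [-0.0, 0.244, 0.97, -0.001]
wrist_force: [-0.2, -1.0, 0.2]
gripper_width: 20.1
grip_force: 30.0
```

Emit:
{"method": "play_rows", "body": {
  "rows": [
    [0.431,0.547,0,0,0,0.989,0],
    [0.431,0.547,0,0,0,0.989,0],
    [0.431,0.547,0,0,0,0.989,0],
    [0.431,0.547,0,0,0,0.989,0]
  ]
}}

```text
time: 9.0
eef_pos: [488.5, 403.5, 214.0]
eef_rot: [0.001, 0.475, 0.88, -0.002]
wrist_force: [-0.9, -0.2, -0.6]
gripper_width: 20.2
grip_force: 30.0
```

Emit:
{"method": "play_rows", "body": {
  "rows": [
    [0,0,0,0,0,0.989,0],
    [0,0,0,0,0,0.989,0],
    [0,0,0,0,0,0.989,0],
    [0,0,0,0,0,0.989,0]
  ]
}}

```text
time: 9.5
eef_pos: [488.3, 404.4, 214.5]
eef_rot: [0.001, 0.676, 0.737, -0.001]
wrist_force: [-1.2, -0.8, -1.2]
gripper_width: 20.0
grip_force: 30.0
```

```bash
python3 - <<'E'
from h import *
s=st(); print(q2R(s['eef_rot']).as_matrix()[:,1].round(3)); d=snap('wrist','w2'); print(np.round(d['position']))
pts('wrist',['tray','tray_bay','pin_high_seat','pin_low_seat','keeper_pivot','keeper_handle','cigar_mid'])
E
```

```text
t 9.5 p [488.3 404.4 214.5] q [ 0.0009  0.6759  0.7369 -0.0009] w 20.0 gf 30.0 F [-1.2 -0.8 -1.2]
[ 0.996  0.086 -0.   ]
[483. 472. 361.]
wrist tray [([505.0, 413.0, -3.0], 0.85)]
wrist tray_bay []
wrist pin_high_seat []
wrist pin_low_seat []
wrist keeper_pivot []
wrist keeper_handle []
wrist cigar_mid [([489.0, 404.0, 222.0], 0.71)]
```

View pics/w2.png

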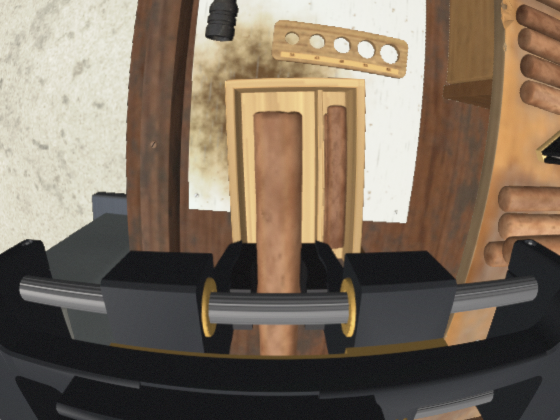

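The picture shows the held cigar, axis at column 278, parallel to the bay and centred between the near wall at 240 and the strip at 319. I'll lower it now.

Emit:
{"method": "play_rows", "body": {
  "rows": [
    [0.03,0,0.4,0,0,0,0],
    [0.03,0,0.8,0,0,0,0],
    [0.03,0,0.8,0,0,0,0]
  ]
}}

```text
time: 10.28
eef_pos: [483.3, 409.9, 90.4]
eef_rot: [-0.001, 0.676, 0.737, -0.005]
wrist_force: [-0.2, 0.2, -0.4]
gripper_width: 20.3
grip_force: 30.0
```

Emit:
{"method": "play_rows", "body": {
  "rows": [
    [0,0,0.2,0,0,0,0],
    [0,0,0.4,0,0,0,0],
    [0,0,0.51,0,0,0,0],
    [0,0,0.51,0,0,0,0]
  ]
}}

```text
time: 10.78
eef_pos: [487.3, 412.8, 19.2]
eef_rot: [0.0, 0.676, 0.737, 0.001]
wrist_force: [0.6, -0.3, 0.1]
gripper_width: 20.2
grip_force: 30.0
```

Emit:
{"method": "play_rows", "body": {
  "rows": [
    [0,0,0,0,0,0,0.35],
    [0,0,0,0,0,0,0.35],
    [0,0,-0.3,0,0,0,0.35],
    [0,0,-0.7,0,0,0,0.35],
    [0,0,-1,0,0,0,0.35]
  ]
}}

```text
time: 11.4
eef_pos: [487.1, 412.5, 171.4]
eef_rot: [0.0, 0.676, 0.737, 0.001]
wrist_force: [-1.0, 1.5, 0.5]
gripper_width: 30.7
grip_force: 0.0
```

```bash
python3 - <<'E'
from h import *
st()
for c in ['wrist','top']:
    d=snap(c,c+'3'); pts(c,['cigar_mid','tray','pin_high_seat','keeper_pivot'])
E
```

```text
t 11.4 p [487.1 412.5 171.4] q [2.000e-04 6.759e-01 7.370e-01 1.400e-03] w 30.7 gf 0.0 F [-1.   1.5  0.5]
wrist cigar_mid [([486.0, 414.0, 20.0], 0.92)]
wrist tray [([506.0, 413.0, -1.0], 0.84)]
wrist pin_high_seat [([444.0, 296.0, 85.0], 0.7)]
wrist keeper_pivot []
top cigar_mid [([438.0, 292.0, 23.0], 0.39), ([488.0, 413.0, 18.0], 0.38)]
top tray [([510.0, 411.0, 1.0], 0.89)]
top pin_high_seat [([443.0, 298.0, 89.0], 0.87)]
top keeper_pivot [([580.0, 329.0, 57.0], 0.68)]
```

View pics/wrist3.png

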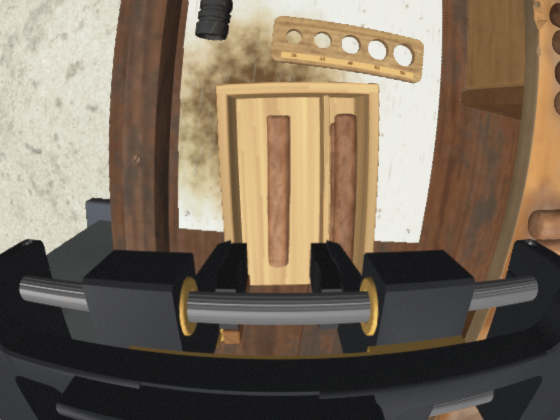

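The picture shows the cigar flat in the wide bay (278,190), fingers clear of it. On to the gate.

Emit:
{"method": "play_rows", "body": {
  "rows": [
    [-1,-0.09,-0.5,0,0,0,0.5],
    [-1,-0.09,-0.5,0,0,0,0.5],
    [-1,-0.09,-0.5,0,0,0,0.5],
    [-1,-0.09,-0.5,0,0,0,0.5]
  ]
}}

```text
time: 12.4
eef_pos: [487.3, 257.7, 244.4]
eef_rot: [0.001, 0.678, 0.735, 0.0]
wrist_force: [0.1, 1.4, 0.1]
gripper_width: 44.3
grip_force: 0.0
```

Emit:
{"method": "play_rows", "body": {
  "rows": [
    [-1,-0.09,0,0,0,0,0.5],
    [-1,-0.09,0,0,0,0,0.5],
    [-1,-0.09,0,0,0,0,0.5],
    [-1,-0.09,0,0,0,0,0.5]
  ]
}}

```text
time: 12.9
eef_pos: [485.5, 110.0, 242.5]
eef_rot: [-0.0, 0.677, 0.736, -0.001]
wrist_force: [-0.8, 0.4, -0.9]
gripper_width: 44.1
grip_force: 0.0
```

Emit:
{"method": "play_rows", "body": {
  "rows": [
    [-1,-0.09,0,0,0,0,0.5],
    [-1,-0.09,0,0,0,0,0.5],
    [-1,-0.09,0,0,0,0,0.5],
    [-1,-0.09,0,0,0,0,0.5]
  ]
}}

```text
time: 13.4
eef_pos: [485.8, -39.2, 242.8]
eef_rot: [-0.0, 0.676, 0.737, 0.0]
wrist_force: [0.2, 0.5, -0.1]
gripper_width: 43.9
grip_force: 0.0
```

Emit:
{"method": "play_rows", "body": {
  "rows": [
    [-1,-0.09,0,0,0,0,0.5],
    [-1,-0.09,0,0,0,0,0.5],
    [-1,-0.09,0,0,0,0,0.5],
    [-1,-0.09,0,0,0,0,0.5]
  ]
}}

```text
time: 13.9
eef_pos: [485.8, -189.1, 242.7]
eef_rot: [-0.0, 0.676, 0.737, 0.0]
wrist_force: [-0.3, 0.3, -0.3]
gripper_width: 44.0
grip_force: 0.0
```

Emit:
{"method": "play_rows", "body": {
  "rows": [
    [-1,-0.09,0,0,0,0.74,0.5],
    [-1,-0.09,0,0,0,0.74,0.5],
    [-1,-0.09,0,0,0,0.74,0.5],
    [-1,-0.09,0,0,0,0.74,0.5]
  ]
}}

```text
time: 14.4
eef_pos: [485.8, -339.0, 242.6]
eef_rot: [-0.0, 0.799, 0.601, 0.001]
wrist_force: [0.3, 0.4, 0.0]
gripper_width: 44.1
grip_force: 0.0
```

```bash
python3 - <<'E'
from h import *
s=st(); print(q2R(s['eef_rot']).as_matrix()[:,1].round(3)); d=snap('wrist','w4')
for k in range(3):
    bot.capture('wrist'); pts('wrist',['gate_top','knuckle_high','knuckle_low','gate'])
E
```

```text
t 14.4 p [ 485.8 -339.   242.6] q [-4.000e-04  7.994e-01  6.008e-01  5.000e-04] w 44.1 gf 0.0 F [0.3 0.4 0. ]
[ 0.961 -0.278  0.   ]
wrist gate_top [([483.0, -343.0, 107.0], 0.56)]
wrist knuckle_high [([505.0, -266.0, 89.0], 0.58)]
wrist knuckle_low [([505.0, -273.0, 20.0], 0.93)]
wrist gate [([507.0, -271.0, 10.0], 0.91)]
wrist gate_top [([483.0, -341.0, 111.0], 0.67)]
wrist knuckle_high [([506.0, -268.0, 88.0], 0.88)]
wrist knuckle_low [([503.0, -274.0, 18.0], 0.8)]
wrist gate [([505.0, -270.0, 9.0], 0.68)]
wrist gate_top [([614.0, -265.0, -3.0], 0.69), ([483.0, -342.0, 106.0], 0.66)]
wrist knuckle_high [([504.0, -268.0, 82.0], 0.91), ([618.0, -266.0, -3.0], 0.67)]
wrist knuckle_low [([502.0, -273.0, 19.0], 0.89)]
wrist gate [([504.0, -270.0, 10.0], 0.69)]
```

View pics/w4.png

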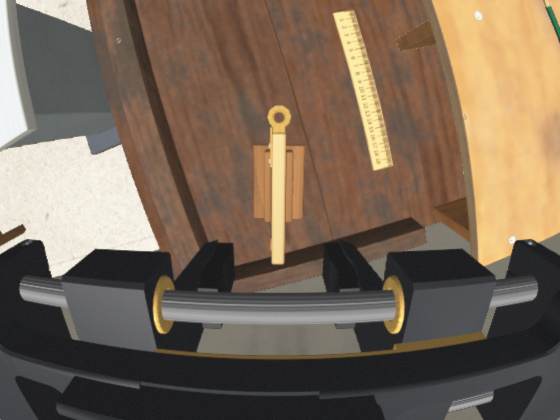

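The gate lies on image column 278 (the centre column), so the gripper is aligned and centred on it. I'll descend and pinch the top edge.

Emit:
{"method": "play_rows", "body": {
  "rows": [
    [-0.02,0,0.4,0,0,0,0.5],
    [-0.02,0,0.7,0,0,0,0.5],
    [-0.02,0,0.7,0,0,0,0.5]
  ]
}}

```text
time: 15.58
eef_pos: [481.2, -342.2, 135.4]
eef_rot: [-0.003, 0.8, 0.6, -0.001]
wrist_force: [0.1, -0.7, 1.1]
gripper_width: 43.9
grip_force: 0.0
```

Emit:
{"method": "play_rows", "body": {
  "rows": [
    [0,0,0.2,0,0,0,0.5],
    [0,0,0.345,0,0,0,0.5],
    [0,0,0.345,0,0,0,0.5]
  ]
}}

```text
time: 15.95
eef_pos: [483.5, -343.9, 87.1]
eef_rot: [-0.0, 0.8, 0.6, 0.0]
wrist_force: [0.7, -0.5, 0.2]
gripper_width: 44.0
grip_force: 0.0
```

Emit:
{"method": "play_rows", "body": {
  "rows": [
    [0,0,0,0,0,0,0],
    [0,0,0,0,0,0,0],
    [0,0,0,0,0,0,0],
    [0,0,0,0,0,0,0],
    [0,0,0,0,0,0,0]
  ]
}}

```text
time: 16.58
eef_pos: [483.8, -344.0, 87.1]
eef_rot: [0.001, 0.8, 0.6, 0.0]
wrist_force: [0.5, 0.2, 5.4]
gripper_width: 11.8
grip_force: 30.0
```

Emit:
{"method": "play_rows", "body": {
  "rows": [
    [0,0,-0.15,0,0,0,0],
    [0,0,-0.35,0,0,0,0],
    [0,0,-0.55,0,0,0,0],
    [0,0,-0.67,0,0,0,0],
    [0,0,-0.67,0,0,0,0]
  ]
}}

```text
time: 17.2
eef_pos: [483.5, -344.0, 187.6]
eef_rot: [0.001, 0.8, 0.6, 0.0]
wrist_force: [-0.1, 0.0, -2.8]
gripper_width: 12.0
grip_force: 30.0
```

```bash
python3 - <<'E'
from h import *
s=st(); d=snap('wrist','w5')
pts('wrist',['gate_top','knuckle_high','knuckle_low','gate'])
bot.capture('scene');pts('scene',['gate_top','knuckle_high','knuckle_low','gate'])
E
```

```text
t 17.2 p [ 483.5 -344.   187.6] q [8.000e-04 7.999e-01 6.001e-01 3.000e-04] w 12.0 gf 30.0 F [-0.1  0.  -2.8]
wrist gate_top [([484.0, -341.0, 213.0], 0.81)]
wrist knuckle_high [([506.0, -266.0, 187.0], 0.91)]
wrist knuckle_low [([503.0, -273.0, 117.0], 0.88)]
wrist gate [([503.0, -272.0, 111.0], 0.67)]
scene gate_top [([483.0, -342.0, 209.0], 0.87), ([499.0, -271.0, 119.0], 0.67)]
scene knuckle_high [([507.0, -272.0, 181.0], 0.78)]
scene knuckle_low [([502.0, -272.0, 120.0], 0.96)]
scene gate [([506.0, -272.0, 109.0], 0.74), ([481.0, -338.0, 210.0], 0.66)]
```

View pics/w5.png

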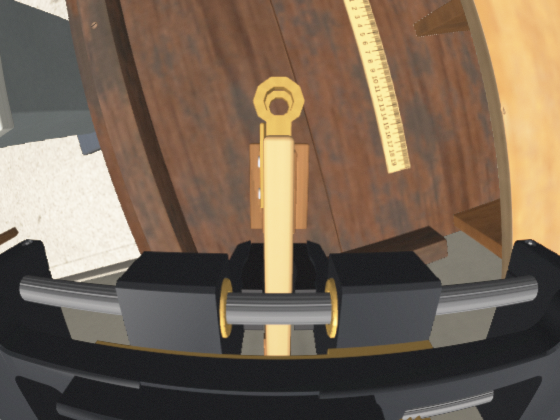

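The upper knuckle's bore is at (278,103), on the tool's centre column, with the lower knuckle in line beneath it, so the gate hangs square. I'll carry it to a pre-approach pose.

Emit:
{"method": "play_rows", "body": {
  "rows": [
    [0.4,-0.12,0,0,0,0,0],
    [0.8,-0.24,0,0,0,0,0],
    [0.96,-0.28,0,0,0,0,0],
    [0.96,-0.28,0,0,0,0,0]
  ]
}}

```text
time: 18.2
eef_pos: [483.7, -191.1, 186.9]
eef_rot: [-0.001, 0.798, 0.602, 0.0]
wrist_force: [0.5, -0.7, -2.2]
gripper_width: 11.9
grip_force: 30.0
```

Emit:
{"method": "play_rows", "body": {
  "rows": [
    [0.4,-0.12,0,0,0,0,0],
    [0.8,-0.24,0,0,0,0,0],
    [0.96,-0.28,0,0,0,0,0],
    [0.96,-0.28,0,0,0,0,0]
  ]
}}

```text
time: 18.7
eef_pos: [483.9, -43.1, 187.0]
eef_rot: [0.0, 0.799, 0.601, 0.0]
wrist_force: [-0.4, -0.8, -1.7]
gripper_width: 11.6
grip_force: 30.0
```

Emit:
{"method": "play_rows", "body": {
  "rows": [
    [0.3,-0.09,0,0,0,-0.3,0],
    [0.6,-0.17,0,0,0,-0.6,0],
    [0.83,-0.24,0,0,0,-0.908,0],
    [0.83,-0.24,0,0,0,-0.908,0]
  ]
}}

```text
time: 19.2
eef_pos: [484.7, 86.5, 187.0]
eef_rot: [0.0, 0.644, 0.765, 0.001]
wrist_force: [0.3, -0.7, -1.9]
gripper_width: 11.4
grip_force: 30.0
```

Emit:
{"method": "play_rows", "body": {
  "rows": [
    [0.3,-0.02,0,0,0,0,0],
    [0.4,-0.037,0,0,0,0,0],
    [0.4,-0.037,0,0,0,0,0],
    [0.4,-0.037,0,0,0,0,0]
  ]
}}

```text
time: 19.7
eef_pos: [468.5, 141.5, 187.0]
eef_rot: [0.001, 0.646, 0.764, -0.0]
wrist_force: [0.2, -0.6, -1.3]
gripper_width: 11.8
grip_force: 30.0
```

```bash
cat >> h.py <<'E'
def wonz(d,u,v,z):   # fisheye pixel -> point at height z
    a=np.array([u-d['cx'],v-d['cy']]); r=np.hypot(*a); th=r/d['fx']
    c=np.array([*(a/r*np.sin(th)),np.cos(th)]) if r>0 else np.array([0,0,1.])
    w=q2R(d['rotation']).as_matrix()@c; p=np.array(d['position']); return p+w*(z-p[2])/w[2]
def intool(P,s): return q2R(s['eef_rot']).inv().apply(np.array(P)-s['eef_pos'])
E
python3 - <<'E'
from h import *
s=st(); d=snap('wrist','w6'); print(q2R(s['eef_rot']).as_matrix()[:,1].round(3))
K=wonz(d,278.5,103,s['eef_pos'][2]+13); print('knuckle in tool',intool(K,s).round(1))
for k in range(2):
    bot.capture('wrist')
    for n in ['pin_high_seat','pin_low_seat','knuckle_high','tray','keeper_handle']:
        r=bot.spot_point('wrist',n)
        if r: print(n,np.round(r[0]['point']),round(r[0]['confidence'],2),intool(r[0]['point'],s).round(1))
E
```

```text
t 19.7 p [468.5 141.5 187. ] q [ 7.000e-04  6.457e-01  7.636e-01 -4.000e-04] w 11.8 gf 30.0 F [ 0.2 -0.6 -1.3]
[0.986 0.166 0.   ]
knuckle in tool [ 73.6   0.9 -13.1]
pin_high_seat [442. 298.  87.] 0.81 [158.4   0.2  99.6]
pin_low_seat [443. 297.  21.] 0.86 [157.6   0.6 165.7]
knuckle_high [456. 219. 184.] 0.65 [78.4  0.5  3. ]
keeper_handle [616. 320. 136.] 0.96 [151.9 175.1  51. ]
pin_low_seat [442. 299.  21.] 0.94 [160.  -0. 166.]
knuckle_high [454. 223. 186.] 0.62 [82.9 -1.1  1.3]
tray [586. 327.  54.] 0.5 [163.6 146.4 133.2]
keeper_handle [613. 322. 137.] 0.82 [153.8 172.3  49.9]
```

View pics/w6.png

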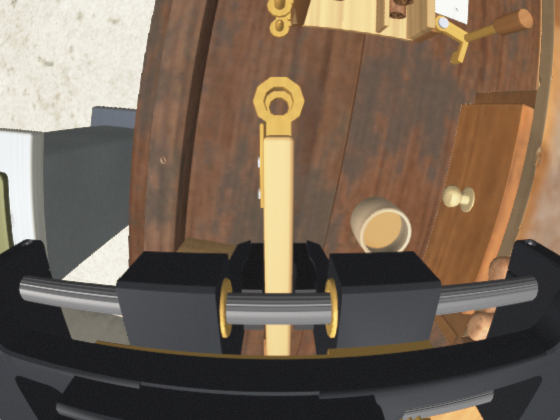

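The pins show at (282,5) and (280,25), on the gate's column and about 84 mm ahead of the knuckle. I'll lower to the entry height and stop 35 mm short.

Emit:
{"method": "play_rows", "body": {
  "rows": [
    [0.15,0,0.2,0,0,0,0],
    [0.327,0,0.433,0,0,0,0],
    [0.327,0,0.433,0,0,0,0],
    [0.327,0,0.433,0,0,0,0]
  ]
}}

```text
time: 20.85
eef_pos: [459.9, 191.6, 122.5]
eef_rot: [0.0, 0.645, 0.765, -0.0]
wrist_force: [0.2, -0.7, -1.5]
gripper_width: 11.9
grip_force: 30.0
```

```bash
python3 - <<'E'
from h import *
s=st(); d=snap('wrist','w7'); i=cv2.imread('pics/w7.png'); cv2.imwrite('pics/w7c.png',cv2.resize(i[0:150,190:390],(800,600),interpolation=cv2.INTER_CUBIC))
for k in range(2):
    if k: bot.capture('wrist')
    for n in ['pin_high_seat','pin_low_seat']:
        r=bot.spot_point('wrist',n)
        if r: print(n,np.round(r[0]['point']),round(r[0]['confidence'],2),intool(r[0]['point'],s).round(1))
bot.capture('scene'); pts('scene',['gate','knuckle_high'])
E
```

```text
t 20.85 p [459.9 191.6 122.5] q [ 4.000e-04  6.446e-01  7.645e-01 -0.000e+00] w 11.9 gf 30.0 F [ 0.2 -0.7 -1.5]
pin_low_seat [445. 298.  18.] 0.83 [107.4   3.1 104.6]
pin_high_seat [441. 296.  88.] 0.55 [105.7  -1.4  33.9]
pin_low_seat [441. 301.  21.] 0.58 [110.7  -0.5 101.1]
scene gate [([452.0, 267.0, 47.0], 0.74)]
scene knuckle_high [([449.0, 264.0, 118.0], 0.82)]
```

View pics/w7c.png

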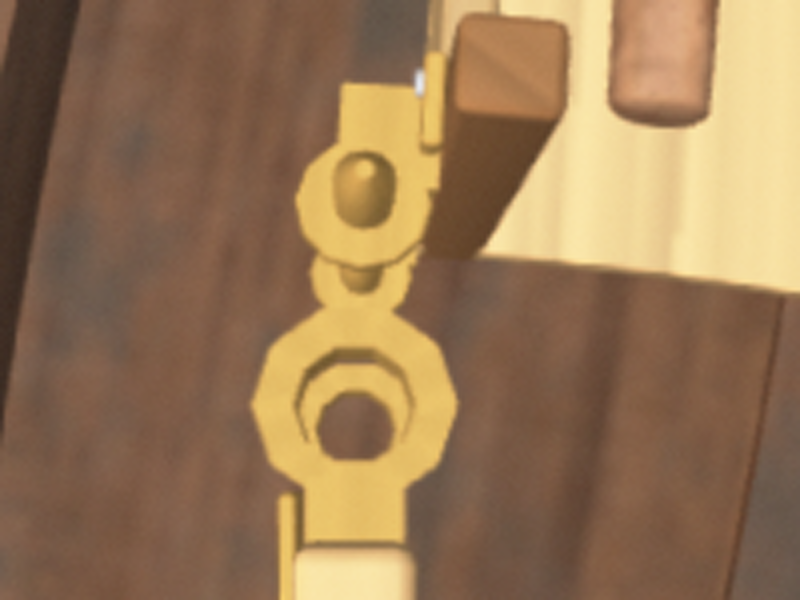

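```bash
python3 - <<'E'
from h import *
s=st(); d=bot.capture('wrist'); z=s['eef_pos'][2]
for nm,u,v,zz in [('knuckle ring top',278.5,101.2,z+13),('disc high',281.8,49.5,88),('pin tip',281.3,41.5,108),('disc low',280.2,67.5,22)]:
    P=wonz(d,u,v,zz); print(nm,P.round(1),intool(P,s).round(1))
print(intool([459.9,191.6,122.5],s), bot.state()['eef_pos'])
E
```

```text
t 21.3 p [459.7 192.3 122.3] q [1.000e-04 6.445e-01 7.646e-01 3.000e-04] w 11.9 gf 30.0 F [ 0.7  0.5 -3.2]
knuckle ring top [447.9 265.7 135.3] [ 74.3   0.9 -13. ]
disc high [444.4 297.4  88. ] [106.2   2.7  34.3]
pin tip [443.9 297.2 108. ] [106.1   2.3  14.3]
disc low [443.9 297.4  22. ] [106.3   2.2 100.3]
[-0.68919729  0.13038679 -0.18372968] [459.5536004  192.32390661 122.22938991]
```

Emit:
{"method": "play_rows", "body": {
  "rows": [
    [0.1,0.01,0,0,0,0,0],
    [0.213,0.01,0,0,0,0,0],
    [0.213,0.01,0,0,0,0,0],
    [0.213,0.01,0,0,0,0,0]
  ]
}}

```text
time: 21.85
eef_pos: [455.2, 224.7, 121.9]
eef_rot: [-0.0, 0.644, 0.765, 0.0]
wrist_force: [0.2, -0.4, -1.4]
gripper_width: 11.5
grip_force: 30.0
```

```bash
python3 - <<'E'
from h import *
s=st(); d=snap('wrist','w8'); i=cv2.imread('pics/w8.png'); cv2.imwrite('pics/w8c.png',cv2.resize(i[50:140,220:340],(800,600),interpolation=cv2.INTER_CUBIC))
E
```

```text
t 21.85 p [455.2 224.7 121.9] q [-1.000e-04  6.440e-01  7.651e-01  0.000e+00] w 11.5 gf 30.0 F [ 0.2 -0.4 -1.4]
```

View pics/w8c.png

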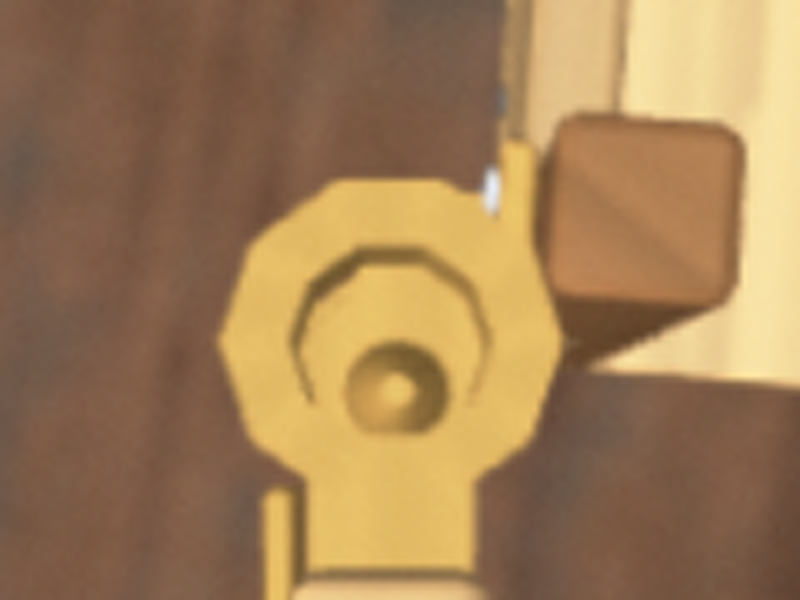

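```bash
python3 - <<'E'
from h import *
s=st(); d=bot.capture('wrist'); z=s['eef_pos'][2]
for nm,u,v,zz in [('ring',278.6,101.0,z+13),('pin tip',279.5,107.8,108)]:
    P=wonz(d,u,v,zz); print(nm,P.round(1),intool(P,s).round(1))
E
```

```text
t 21.9 p [455.2 224.4 121.9] q [-2.000e-04  6.442e-01  7.649e-01 -1.000e-04] w 11.8 gf 30.0 F [-0.3  0.2 -1.3]
ring [443.5 297.8 134.9] [ 74.4   1.  -13. ]
pin tip [444.3 296.  108. ] [72.5  1.4 13.9]
```

Through the bore the pin tip is at about (279.5,108), roughly 1.9 mm nearer me than the knuckle axis. I'll shift 1.5 mm back and lower in stages.

Emit:
{"method": "play_rows", "body": {
  "rows": [
    [-0.011,0.003,0,0,0,0,0],
    [-0.011,0.003,0.04,0,0,0,0],
    [-0.011,0.003,0.08,0,0,0,0],
    [-0.011,0.003,0.12,0,0,0,0],
    [-0.011,0.003,0.12,0,0,0,0]
  ]
}}

```text
time: 22.58
eef_pos: [455.8, 222.4, 103.4]
eef_rot: [-0.0, 0.644, 0.765, -0.001]
wrist_force: [0.3, 0.2, -2.1]
gripper_width: 11.6
grip_force: 30.0
```

Emit:
{"method": "play_rows", "body": {
  "rows": [
    [0,0,0.03,0,0,0,0],
    [0,0,0.06,0,0,0,0],
    [0,0,0.085,0,0,0,0],
    [0,0,0.085,0,0,0,0]
  ]
}}

```text
time: 23.08
eef_pos: [456.0, 222.5, 91.0]
eef_rot: [-0.0, 0.644, 0.765, -0.0]
wrist_force: [-0.3, -0.1, -3.1]
gripper_width: 11.8
grip_force: 30.0
```

Emit:
{"method": "play_rows", "body": {
  "rows": [
    [0,0,0.013,0,0,0,0],
    [0,0,0.013,0,0,0,0],
    [0,0,0.013,0,0,0,0.35],
    [0,0,0.013,0,0,0,0.35],
    [0,0,0.013,0,0,0,0.35]
  ]
}}

```text
time: 23.7
eef_pos: [456.3, 222.7, 89.5]
eef_rot: [0.0, 0.644, 0.765, 0.0]
wrist_force: [0.6, -0.0, -0.5]
gripper_width: 31.0
grip_force: 0.0
```

```bash
python3 - <<'E'
from h import *
s=st(); d=snap('wrist','w9'); i=cv2.imread('pics/w9.png'); cv2.imwrite('pics/w9c.png',i[40:340,130:430])
pts('wrist',['knuckle_high','gate_top','knuckle_low'])
bot.capture('scene');pts('scene',['gate','knuckle_low','knuckle_high','gate_top'])
E
```

```text
t 23.7 p [456.3 222.7  89.5] q [1.000e-04 6.443e-01 7.648e-01 2.000e-04] w 31.0 gf 0.0 F [ 0.6 -0.  -0.5]
wrist knuckle_high [([446.0, 299.0, 90.0], 0.74)]
wrist gate_top [([459.0, 225.0, 110.0], 0.67)]
wrist knuckle_low []
scene gate [([444.0, 298.0, 12.0], 0.92)]
scene knuckle_low [([442.0, 297.0, 23.0], 0.78)]
scene knuckle_high [([442.0, 292.0, 84.0], 0.95), ([577.0, 118.0, 1.0], 0.39)]
scene gate_top [([454.0, 220.0, 110.0], 0.78)]
```

View pics/w9c.png

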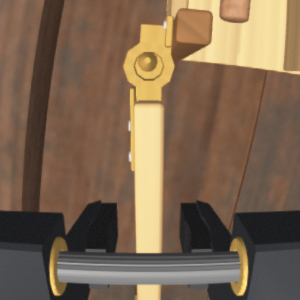

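The gate hangs on the pins: the pin tip fills the bore at (149,65) in the crop, and the gate origin reads z = 12. Now I'll swing it, fingers loosely straddling the top.

Emit:
{"method": "play_rows", "body": {
  "rows": [
    [0,0,-0.06,0,0,0,0.22],
    [0,0,-0.06,0,0,0,0.22],
    [0,0,-0.06,0,0,0,0.22]
  ]
}}

```text
time: 24.52
eef_pos: [456.3, 222.7, 98.5]
eef_rot: [0.0, 0.644, 0.765, 0.0]
wrist_force: [0.4, -0.5, -0.5]
gripper_width: 19.5
grip_force: 0.0
```

Emit:
{"method": "play_rows", "body": {
  "rows": [
    [0.0024,0.049,0,0,0,-0.196,0.22],
    [0.0096,0.097,0,0,0,-0.392,0.22],
    [0.0215,0.145,0,0,0,-0.588,0.22],
    [0.0379,0.191,0,0,0,-0.784,0.22],
    [0.0589,0.235,0,0,0,-0.98,0.22]
  ]
}}

```text
time: 25.15
eef_pos: [489.5, 237.2, 98.2]
eef_rot: [-0.0, 0.438, 0.899, -0.0]
wrist_force: [0.5, 0.1, 0.6]
gripper_width: 19.5
grip_force: 0.1
```

Emit:
{"method": "play_rows", "body": {
  "rows": [
    [0.0024,0.049,0,0,0,-0.196,0.22],
    [0.0096,0.097,0,0,0,-0.392,0.22],
    [0.0215,0.145,0,0,0,-0.588,0.22],
    [0.0379,0.191,0,0,0,-0.784,0.22],
    [0.0589,0.235,0,0,0,-0.98,0.22]
  ]
}}

```text
time: 25.78
eef_pos: [511.8, 265.7, 98.1]
eef_rot: [-0.0, 0.207, 0.978, -0.0]
wrist_force: [-0.1, 0.4, -0.2]
gripper_width: 19.5
grip_force: 0.1
```

```bash
python3 - <<'E'
from h import *
s=st(); print(q2R(s['eef_rot']).as_matrix()[:,1].round(3)); 
for c in ['wrist','scene','top']:
    d=snap(c,c+'10'); pts(c,['gate','knuckle_low','knuckle_high','gate_top'])
E
```

```text
t 25.77 p [511.8 265.7  98.1] q [-2.000e-04  2.072e-01  9.783e-01 -3.000e-04] w 19.5 gf 0.1 F [-0.1  0.4 -0.2]
[ 0.405  0.914 -0.001]
wrist gate [([442.0, 301.0, 12.0], 0.57), ([509.0, 414.0, -0.0], 0.4)]
wrist knuckle_low []
wrist knuckle_high [([445.0, 302.0, 88.0], 0.61)]
wrist gate_top [([511.0, 264.0, 108.0], 0.62)]
scene gate [([444.0, 296.0, 14.0], 0.98)]
scene knuckle_low []
scene knuckle_high [([446.0, 294.0, 86.0], 0.87)]
scene gate_top [([515.0, 262.0, 108.0], 0.82)]
top gate [([442.0, 294.0, 11.0], 0.48), ([603.0, 9.0, 2.0], 0.17)]
top knuckle_low [([440.0, 296.0, 20.0], 0.57), ([488.0, 408.0, 13.0], 0.55)]
top knuckle_high [([446.0, 296.0, 89.0], 0.56)]
top gate_top []
```

Emit:
{"method": "play_rows", "body": {
  "rows": [
    [0.0024,0.049,0,0,0,-0.196,0.22],
    [0.0096,0.097,0,0,0,-0.392,0.22],
    [0.0215,0.145,0,0,0,-0.588,0.22],
    [0.0379,0.191,0,0,0,-0.784,0.22],
    [0.0589,0.235,0,0,0,-0.98,0.22]
  ]
}}

```text
time: 27.15
eef_pos: [518.4, 301.7, 98.3]
eef_rot: [0.0, -0.036, 0.999, -0.0]
wrist_force: [0.4, -1.3, 0.2]
gripper_width: 19.3
grip_force: 0.1
```

Emit:
{"method": "play_rows", "body": {
  "rows": [
    [0,0.012,0,0,0,0,0.22],
    [0,0.024,0,0,0,0,0.22],
    [0,0.03,0,0,0,0,0.22]
  ]
}}

```text
time: 27.52
eef_pos: [518.0, 305.9, 98.3]
eef_rot: [0.0, -0.034, 0.999, -0.0]
wrist_force: [0.0, -0.4, 0.3]
gripper_width: 19.0
grip_force: 0.1
```

```bash
python3 - <<'E'
from h import *
s=st(); print(q2R(s['eef_rot']).as_matrix()[:,1].round(3)); 
d=snap('wrist','w11')
for c in ['wrist','scene']:
    if c!='wrist': bot.capture(c)
    pts(c,['gate','knuckle_high','gate_top','tray','keeper_handle','keeper_pivot'])
E
```

```text
t 27.52 p [518.  305.9  98.3] q [ 1.000e-04 -3.430e-02  9.994e-01 -2.000e-04] w 19.0 gf 0.1 F [ 0.  -0.4  0.3]
[-0.069  0.998 -0.   ]
wrist gate [([442.0, 298.0, 14.0], 0.95)]
wrist knuckle_high [([521.0, 306.0, 111.0], 0.62)]
wrist gate_top [([519.0, 305.0, 109.0], 0.77), ([439.0, 296.0, 11.0], 0.41)]
wrist tray [([509.0, 413.0, 3.0], 0.65)]
wrist keeper_handle []
wrist keeper_pivot [([586.0, 325.0, 54.0], 0.77), ([442.0, 299.0, 15.0], 0.21)]
scene gate [([443.0, 294.0, 14.0], 0.91), ([446.0, 295.0, 22.0], 0.3)]
scene knuckle_high [([447.0, 296.0, 85.0], 0.98), ([577.0, 116.0, -1.0], 0.74)]
scene gate_top [([521.0, 306.0, 108.0], 0.73)]
scene tray [([505.0, 414.0, 2.0], 0.65)]
scene keeper_handle []
scene keeper_pivot [([588.0, 328.0, 56.0], 0.77)]
```

View pics/w11.png

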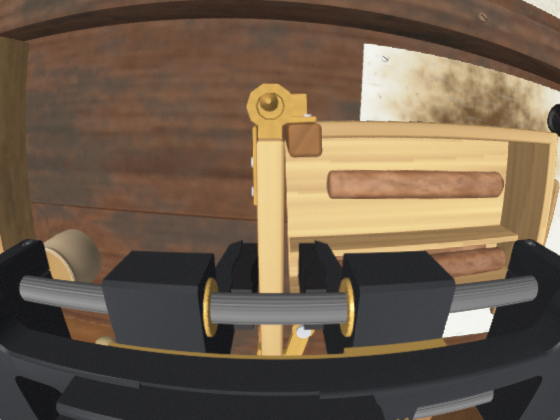

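The gate is nearly shut: its edge at column 284 runs parallel to the tray end at about 288. I'll press until it makes contact.

Emit:
{"method": "play_rows", "body": {
  "rows": [
    [0,0.01,0,0,0,0,0.22],
    [0,0.02,0,0,0,0,0.22],
    [0,0.02,0,0,0,0,0.22]
  ]
}}

```text
time: 28.6
eef_pos: [517.6, 309.5, 98.3]
eef_rot: [-0.0, -0.035, 0.999, 0.0]
wrist_force: [-0.2, -0.8, 0.6]
gripper_width: 19.2
grip_force: 0.1
```

Emit:
{"method": "play_rows", "body": {
  "rows": [
    [0,0.007,0,0,0,0,0.22],
    [0,0.014,0,0,0,0,0.22],
    [0,0.014,0,0,0,0,0.22]
  ]
}}

```text
time: 28.98
eef_pos: [517.6, 309.9, 98.2]
eef_rot: [-0.0, -0.034, 0.999, -0.001]
wrist_force: [-0.2, -3.9, 1.4]
gripper_width: 19.7
grip_force: 2.0
```

Contact at 3.9 N, so the gate is shut. I'll back off, lift clear and go above the keeper handle.

Emit:
{"method": "play_rows", "body": {
  "rows": [
    [0,-0.025,0,0,0,0,0.22],
    [0,-0.025,0,0,0,0,0.22],
    [0,-0.025,-0.35,0,0,0,0.22],
    [0,-0.025,-0.75,0,0,0,0.3],
    [0,-0.025,-0.75,0,0,0,0.4]
  ]
}}

```text
time: 29.6
eef_pos: [520.2, 310.6, 215.7]
eef_rot: [0.004, -0.035, 0.999, 0.004]
wrist_force: [0.6, -0.3, -1.1]
gripper_width: 34.1
grip_force: 0.0
```

Emit:
{"method": "play_rows", "body": {
  "rows": [
    [-0.3,0.03,0,0,0,0.25,0.4],
    [-0.644,0.06,0,0,0,0.49,0.4],
    [-0.644,0.06,0,0,0,0.49,0.4],
    [-0.644,0.06,0,0,0,0.49,0.4]
  ]
}}

```text
time: 30.1
eef_pos: [612.0, 323.5, 209.5]
eef_rot: [-0.001, 0.087, 0.996, -0.0]
wrist_force: [-0.7, -0.1, 0.4]
gripper_width: 35.2
grip_force: 0.0
```

```bash
python3 - <<'E'
from h import *
s=st(); print(q2R(s['eef_rot']).as_matrix()[:,1].round(3)); 
for c in ['wrist','scene','top']:
    d=snap(c,c+'12'); pts(c,['gate_top','keeper_handle','keeper_pivot','knuckle_high'])
    for r in bot.silhouettes(c,'keeper')[:1]:
        v,u=np.nonzero(r['region']); print('keeper px',len(u),u.mean(),v.mean(),r['confidence'])
E
```

```text
t 30.1 p [612.  323.5 209.5] q [-1.400e-03  8.670e-02  9.962e-01 -3.000e-04] w 35.2 gf 0.0 F [-0.7 -0.1  0.4]
[ 0.173  0.985 -0.001]
wrist gate_top [([520.0, 309.0, 111.0], 0.8), ([507.0, 412.0, 0.0], 0.19)]
wrist keeper_handle [([615.0, 317.0, 136.0], 0.78)]
wrist keeper_pivot [([588.0, 327.0, 52.0], 0.91)]
wrist knuckle_high [([442.0, 302.0, 90.0], 0.96)]
keeper px 1431 275.9140461215933 198.64220824598183 0.67
scene gate_top [([523.0, 307.0, 109.0], 0.74)]
scene keeper_handle [([617.0, 318.0, 131.0], 0.53)]
scene keeper_pivot [([587.0, 329.0, 56.0], 0.86), ([507.0, 413.0, -1.0], 0.67)]
scene knuckle_high [([573.0, 118.0, 0.0], 0.55)]
keeper px 79 245.79746835443038 176.7594936708861 0.4
top gate_top [([518.0, 304.0, 105.0], 0.65), ([441.0, 297.0, 12.0], 0.64)]
top keeper_handle [([615.0, 325.0, 133.0], 0.4)]
top keeper_pivot [([583.0, 327.0, 56.0], 0.57)]
top knuckle_high [([444.0, 299.0, 90.0], 0.57)]
keeper px 228 241.41228070175438 210.66666666666666 0.64
```

Emit:
{"method": "play_rows", "body": {
  "rows": [
    [-0.017,-0.017,0,0,0,0,0.45],
    [-0.017,-0.017,0.2,0,0,0,0.45],
    [-0.017,-0.017,0.4,0,0,0,0.45],
    [-0.017,-0.017,0.55,0,0,0,0.45],
    [-0.017,-0.017,0.55,0,0,0,0.45]
  ]
}}

```text
time: 31.62
eef_pos: [614.5, 319.2, 126.4]
eef_rot: [-0.002, 0.088, 0.996, -0.001]
wrist_force: [0.9, 0.0, 0.2]
gripper_width: 39.9
grip_force: 0.0
```

```bash
python3 - <<'E'
from h import *
st(); d=snap('wrist','w13')
E
```

```text
t 31.62 p [614.5 319.2 126.4] q [-0.0016  0.0876  0.9962 -0.0013] w 39.9 gf 0.0 F [0.9 0.  0.2]
```

View pics/w13.png

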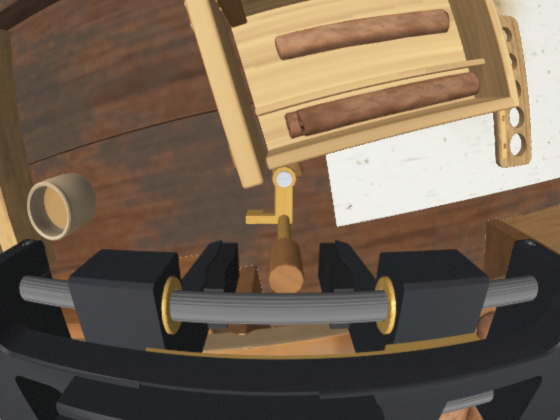

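The handle sits between the open fingers at (287,270), with the keeper arm in line with the tool. I'll turn it along its arc.

Emit:
{"method": "play_rows", "body": {
  "rows": [
    [0,0,0,0,0,0,0.3],
    [0,0,0,0,0,0,0.3]
  ]
}}

```text
time: 31.92
eef_pos: [616.3, 320.7, 129.7]
eef_rot: [0.001, 0.088, 0.996, 0.001]
wrist_force: [0.7, 0.4, 0.4]
gripper_width: 26.4
grip_force: 0.0
```

Emit:
{"method": "play_rows", "body": {
  "rows": [
    [0.0009,-0.0186,0,0,0,0.196,0.3],
    [0.0036,-0.037,0,0,0,0.392,0.3],
    [0.0082,-0.055,0,0,0,0.588,0.3],
    [0.0144,-0.0726,0,0,0,0.784,0.3],
    [0.0224,-0.0894,0,0,0,0.98,0.3]
  ]
}}

```text
time: 32.55
eef_pos: [610.2, 308.5, 129.3]
eef_rot: [0.0, 0.328, 0.945, 0.001]
wrist_force: [0.1, 0.4, -0.3]
gripper_width: 26.3
grip_force: 0.4
```

Emit:
{"method": "play_rows", "body": {
  "rows": [
    [0.0009,-0.0186,0,0,0,0.196,0.3],
    [0.0036,-0.037,0,0,0,0.392,0.3],
    [0.0082,-0.055,0,0,0,0.588,0.3],
    [0.0144,-0.0726,0,0,0,0.784,0.3],
    [0.0224,-0.0894,0,0,0,0.98,0.3]
  ]
}}

```text
time: 33.17
eef_pos: [599.5, 300.2, 129.4]
eef_rot: [0.0, 0.547, 0.837, 0.001]
wrist_force: [-0.5, -0.1, -0.5]
gripper_width: 26.3
grip_force: 0.3
```

```bash
python3 - <<'E'
from h import *
s=st(); print(q2R(s['eef_rot']).as_matrix()[:,1].round(3)); 
for c in ['wrist','scene']:
    d=snap(c,c+'14'); pts(c,['gate_top','keeper_handle','keeper_pivot','knuckle_high'])
E
```

```text
t 33.17 p [599.5 300.2 129.4] q [2.000e-04 5.472e-01 8.370e-01 1.400e-03] w 26.3 gf 0.3 F [-0.5 -0.1 -0.5]
[0.916 0.401 0.002]
wrist gate_top [([519.0, 311.0, 108.0], 0.93)]
wrist keeper_handle [([602.0, 304.0, 135.0], 0.91)]
wrist keeper_pivot [([585.0, 326.0, 50.0], 0.6), ([508.0, 410.0, -1.0], 0.37)]
wrist knuckle_high [([444.0, 301.0, 88.0], 0.86)]
scene gate_top [([521.0, 308.0, 106.0], 0.65), ([437.0, 298.0, 85.0], 0.37)]
scene keeper_handle [([576.0, 120.0, -0.0], 0.72), ([605.0, 301.0, 131.0], 0.42)]
scene keeper_pivot [([586.0, 332.0, 53.0], 0.65)]
scene knuckle_high [([448.0, 297.0, 87.0], 0.8), ([609.0, 299.0, 130.0], 0.46)]
```

Emit:
{"method": "play_rows", "body": {
  "rows": [
    [0.0009,-0.0186,0,0,0,0.196,0.3],
    [0.0036,-0.037,0,0,0,0.392,0.3],
    [0.0082,-0.055,0,0,0,0.588,0.3],
    [0.0144,-0.0726,0,0,0,0.784,0.3],
    [0.0224,-0.0894,0,0,0,0.98,0.3]
  ]
}}

```text
time: 34.3
eef_pos: [585.5, 296.9, 128.4]
eef_rot: [0.0, 0.734, 0.679, 0.0]
wrist_force: [0.5, 0.8, 0.4]
gripper_width: 26.4
grip_force: 0.3
```

Emit:
{"method": "play_rows", "body": {
  "rows": [
    [0,-0.01,0,0,0,0,0.3],
    [0,-0.02,0,0,0,0,0.3],
    [0,-0.02,0,0,0,0,0.3]
  ]
}}

```text
time: 34.67
eef_pos: [584.1, 296.6, 128.4]
eef_rot: [0.001, 0.733, 0.681, 0.001]
wrist_force: [4.9, 0.0, -2.3]
gripper_width: 26.5
grip_force: 2.4
```

Emit:
{"method": "play_rows", "body": {
  "rows": [
    [0,0.03,0,0,0,0,0.3],
    [0,0.03,0,0,0,0,0.4],
    [0,0.03,-0.4,0,0,0,0.4],
    [0,0.03,-0.8,0,0,0,0.4],
    [0,0.03,-0.8,0,0,0,0.4]
  ]
}}

```text
time: 35.3
eef_pos: [589.5, 298.0, 253.8]
eef_rot: [0.001, 0.733, 0.68, 0.005]
wrist_force: [0.4, 0.1, -0.2]
gripper_width: 35.6
grip_force: 0.0
```

```bash
python3 - <<'E'
from h import *
s=st(); 
d=snap('wrist','w15')
for c in ['wrist','scene','top']:
    if c!='wrist': bot.capture(c)
    pts(c,['gate','gate_top','keeper_handle','keeper_pivot','knuckle_high','cigar_mid','tray'])
E
```

```text
t 35.3 p [589.5 298.  253.8] q [0.0011 0.7328 0.6804 0.0049] w 35.6 gf 0.0 F [ 0.4  0.1 -0.2]
wrist gate [([439.0, 296.0, 12.0], 0.95), ([507.0, 413.0, -2.0], 0.66)]
wrist gate_top [([521.0, 307.0, 108.0], 0.78)]
wrist keeper_handle [([590.0, 296.0, 133.0], 0.65)]
wrist keeper_pivot []
wrist knuckle_high [([442.0, 298.0, 88.0], 0.79)]
wrist cigar_mid [([484.0, 412.0, 25.0], 0.66), ([439.0, 294.0, 21.0], 0.65)]
wrist tray [([505.0, 414.0, -2.0], 0.91)]
scene gate [([440.0, 296.0, 15.0], 0.81)]
scene gate_top [([518.0, 311.0, 109.0], 0.56), ([592.0, 294.0, 132.0], 0.38)]
scene keeper_handle [([590.0, 294.0, 130.0], 0.44)]
scene keeper_pivot [([587.0, 328.0, 52.0], 0.92), ([504.0, 409.0, -0.0], 0.41)]
scene knuckle_high [([448.0, 295.0, 83.0], 0.59)]
scene cigar_mid []
scene tray [([507.0, 410.0, 2.0], 0.57)]
top gate []
top gate_top []
top keeper_handle []
top keeper_pivot [([583.0, 328.0, 58.0], 0.72)]
top knuckle_high [([542.0, 559.0, 2.0], 0.72)]
top cigar_mid [([491.0, 410.0, 19.0], 0.66)]
top tray [([508.0, 409.0, 2.0], 0.79)]
```

View pics/w15.png

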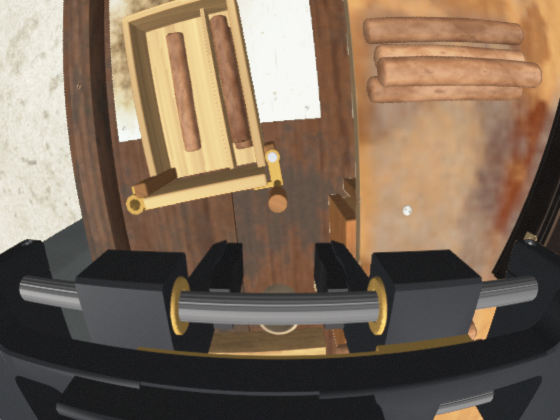

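The picture shows the gate shut along the tray end, the keeper hook across it with its handle at (278,200), and the cigar lying in the bay at (183,92). The robot is clear of everything, so I'll hand in.

```bash
python3 -c "
from cell import bot
print(bot.close_job())"
```

```text
the job is handed in; nothing more can be done
None
```

The job is handed in after about 36 s of robot time, but no verdict came back: my last checks showed the cigar flat in the tray's wide bay, the gate hung on both pins and shut, the keeper turned across it, and the robot clear of everything.

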